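# Uncover the hot solder pot with the lid lifter

## Task

Take the lid lifter from its cradle and use its hook to lift the hot lid off the solder pot by its loop: dross frozen under the lid makes it heavier towards one end of the loop, so ease it up a little, feel for the balance point and re-hook until it hangs level, never letting it tip. Carry it level and set it down gently in the middle of the ceramic stand, unhook, and hang the lifter back in its cradle. Do not push hard with the hook, keep hand and arm off the hot pot and lid, let the lid rest on nothing else, and leave the other things on the bench where they are.

Things in the scene. Friction and masses are not known exactly. Their poses are not given: they have to be found in the camera images.
- pot: Solder pot, fixed to the bench: grey sheet-steel box 150 x 150 mm, 74 mm high, with a round dark crucible rim standing out of its top, outside diameter 120 mm, inside 108 mm, rim edge 88 mm above the bench. Origin: centre of its underside, on the bench. z up. Control panel on its -x side.
- lid: Hot steel lid lying on the crucible rim: disc 132 mm diameter, 2 mm thick; below it a skirt ring 100 mm outside diameter, 12 mm deep, drops into the crucible (4 mm play all round); a wire loop stands on top. 0.32 to 0.53 kg in all. Origin: centre of the disc's underside, the plane that lies on the rim. z up, y along the loop. When only one side is raised it rocks on the rim, 60 mm from the centre.
- loop (a point): Middle of the loop's straight level bar (6 mm round wire along the lid's y, legs at y = -36 and +36 mm, bar axis 29 mm above the lid's origin, 24 mm free below it). Hidden dross shifts the lid's centre of mass 6 to 14 mm from the middle towards one end of the bar; which end and how far differ and are not measured. It lies about 27 mm below the bar's underside.
- lifter: Lid lifter hanging upright in its cradle, 0.11 kg: wooden cross handle 18 x 110 x 18 mm, long way along y; from its middle a straight shank of 6 mm steel wire goes down to a J hook that points to the lifter's +x and opens upward. Origin: centre of the cross handle. Underside of the hook 125 mm below it; the upturned tip ends 23 mm in front of the shank's axis, 108 mm below the origin. z up.
- hook_seat (a point): Middle of the hook's seat, on which a bar rests (top of the wire): 119 mm below the lifter's origin, 9 mm in front (+x) of the shank's axis; the seat is flat from 5 to 13 mm in front.
- cradle: Cradle of the lifter, fixed: base plate 90 x 100 mm, two upright cheeks 60 mm long (x), 5 mm thick, at y = -38 and +38 mm, each with a notch 29 mm wide and 7 mm deep in its top edge (143 mm above the bench). The cross handle lies along y across both notches, the shank free between the cheeks; front and back are open. Origin: centre of the underside, on the bench.
- cradle_rest (a point): Where the centre of the cross handle lies when the lifter is hung in the cradle: 145 mm above the bench, over the cradle's centre.
- stand: Heat-proof stand, fixed to the bench: square white ceramic honeycomb soldering block 136 x 136 mm in a thin steel frame (146 mm over all), top 22 mm above the bench. Origin: centre of its underside.
- stand_top (a point): Centre of the stand's top face. The lid set down there stands on its skirt, its origin 12 mm above this point.
- solder_reel: Bystander: white reel of solder wire, 60 mm diameter, 45 mm high; origin under its centre.
- tape_roll: Bystander: roll of brown tape, 48 mm diameter, 19 mm high; origin under its centre.
- tweezers: Bystander: steel tweezers 120 mm long, 5 mm high, lying along x; origin under the centre.
- flux_jar: Bystander: amber flux jar, 48 mm diameter, 55 mm high; origin under its centre.
- handset_shell: Bystander: beige open handset shell with a circuit board in it, 125 x 70 x 30 mm; origin under its centre.
- dust_blower: Bystander: green rubber dust blower standing nozzle up, 56 mm diameter, 88 mm high; origin under its centre.
- power_driver: Bystander: black electric screwdriver lying along its x, 195 mm long, 36 mm high; origin under its centre.
- pot_rim (a point): Centre of the crucible's rim edge, 88 mm above the pot's origin; the lid's origin lies there while the lid is on.
Things that resemble listed ones, but are neither listed nor needed, are in the scene too. What is shaped like the lid but red or turquoise is not meant.

How it is judged:
On the way, in this order (a step that is already met when the one before it is completed fails the run):
1. the lid hangs on the lifter's hook, clear of the pot and level within about 5 degrees (z of lid in the frame of pot_rim above 0.014 m and contact force between lifter and lid above 2 N and contact force between lid and pot below 0.1 N and angle between lid's own z axis and vertical below 0.085 rad), for 0.3 s.
2. the lid stands on the ceramic stand, off the hook (horizontal distance between lid and stand_top below 0.02 m and z of lid in the frame of stand_top between 0.009 and 0.016 m and angle between lid's own z axis and vertical below 0.05 rad and contact force between lifter and lid below 0.1 N), for 0.2 s.
At the end, for the whole second after the job is handed in: The lid stands flat and still on the ceramic stand, its centre within 20 mm of the stand's centre and free of the hook; the lifter hangs upright and still in both notches of its cradle, within 10 mm of its rest point and in line with it within 8 degrees (all of step 2 and distance between lifter and cradle_rest below 0.01 m and angle between lifter's own z axis and vertical below 0.1 rad and angle between the y axis of lifter and the y axis of cradle, either way round below 0.15 rad and linear speed of lid below 0.01 m/s and linear speed of lifter below 0.02 m/s); the robot touches nothing.
It fails at once if the lid tips more than 10 degrees (angle between lid's own z axis and vertical above 0.175 rad).
It fails at once if the lifter pushes or pulls on the lid or knocks the pot with more than 15 N (contact force between lifter and lid above 15 N or contact force between lifter and pot above 15 N).
It fails at once if the lid is dropped or pressed onto the stand (more than 25 N), or rests on the bench or the cradle (contact force between lid and stand above 25 N or height (world z) of lid below 0.028 m or contact force between lid and cradle above 0.5 N).
It fails at once if hand or arm touches the hot lid or pot (contact force between any of the fingers, the arm and lid above 0.5 N or contact force between any of the fingers, the arm and pot above 0.5 N).
It fails at once if a bystander is disturbed (moved more than 20 mm) (distance of any of solder_reel, tape_roll, tweezers, flux_jar, handset_shell, dust_blower, power_driver from where it was at the start of the episode above 0.02 m).
It also fails if it takes over 72 s, if anything falls off the work surface, if the arm or the gripper's body presses on something with over 40 N, if the wrist force passes 120 N, or if a joint passes its speed limit or range.

## Robot

A 7-joint arm with a two-finger parallel gripper is mounted at the origin on the work surface. World frame = base frame: x ahead of the robot, y to its left, z up, the work surface at z = 0. Lengths are in m, angles in rad, forces in N, time in s.
With the tool pointing down it reaches from about 0.425 to 0.925 m from the base axis. Payload 6.8 kg.
Tool frame: the origin (TCP) lies midway between the tips of the shut fingers; the grasp point (between the pads) lies 19 mm behind it; z points along the fingers, y is the line along which they close (so a half turn about z gives the same grasp; the last joint's range is limited). The gripper opens to 85 mm and grips with 20 to 120 N. Pads are 22 mm wide; open, the fingers measure 114 mm over their backs; the gripper's body (76 mm by 85 mm) begins 54 mm behind the grasp point. The pads swing forward as they close: fully open they stand 13 mm farther back than shut.
Start: joints at [-1.303, 0.477, 0.022, 1.555, -0.011, 1.109, -0.083], TCP at [0.248, 0.628, 0.231] pointing down, gripper open.
Joint ranges: [-2.96, 2.96], [-0.34, 2.1], [-1.41, 1.46], [0.24, 2.44], [-1.37, 4.51], [0.17, 1.92], [-2.96, 2.96]. Speed limits (rad/s): [2.39, 2.39, 3.14, 3.14, 3.14, 3.14, 3.14].

## Interface

Orientations are given as a rotation vector (axis times angle).
In Python, from bench import r gives the robot as it stands. The module is installed in compiled form; this text tells all that it offers.
- The arm moves only by the tool apply_moves, never from a script. Its argument "rows" is a list of rows, each a list of 6 numbers: the shift along the tool's x, y, z scaled (see below), then the turn, a rotation vector about the tool's x, y, z scaled (see below). A call has 1 to 5 rows; each row is the pose to reach, as a shift and turn from the pose commanded when the call began, along the tool's axes at that moment; what a row does not reach only later rows make up. The controller multiplies each number of a shift by 0.25 m and each number of a turn by 90 degrees. A row lasts 1/8 s, in which the tool goes at most 62.5 mm and 10.7 degrees, less where a joint would pass 70% of its speed; a pose out of reach is approached as far as the arm can. A call with a number of a shift or a turn outside -1 to 1 is refused whole. A call with a gripper value outside its range is refused whole. "claw" is the opening, from 0 (shut) to 1 (fully open), set as the call begins (left out, the last holds). The fingers move at their own pace and stop on an object; "newtons" is the grip in N (left out, the last holds). Time passes only in rows, so rows that repeat a pose let the fingers close. It gives the time, the measured TCP pose, the force, the opening and the grip force at its end, in the units of the state.
- r.get_obs(): the state, without advancing time (a new reading comes with each control period).
- r.grab_frame(name): name is "scene" or "side" or "wrist"; returns a dict with "pixels" (384x512x3 uint8, red, green, blue), "intrinsics" (3x3 intrinsics, pixels), "dist" ([k1, k2, p1, p2, k3] as OpenCV has them; the pictures are not rectified), "eye" and "attitude" of the camera in the world. Camera axes: x right, y up, looking along -z (the intrinsics and any distortion apply to the point x, -y, -z); pixel columns grow to the right and rows downward; lengths in m; the calibration is good to about 2 mm. A picture is of the moment at which its call begins. There is no depth.
- r.hand_in(): hands the job in; it is judged then, once.
Trained networks look in a picture, given as the dict that the camera call returned (one of the last four; its "shot" number tells which), for a name from the list of things; names that differ only in an ending like _2 or _b are one class to them, and where a whole thing is asked for, a point or a joint stands for the part that bears it (a point fixed in the world has none). Each returns a list of dicts, best first, with "conf" (0 to 1); they miss things now and then, are a little off and sometimes report something else, mostly with a low value. They report only what shows in the picture. A call takes as long as a camera call. They do not tell look-alikes from the thing itself.
- r.search_frame(picture, thing): "rect" ([left, top, width, height] in pixels, round what is visible of it).
- r.outline_of(picture, thing): "pixels" (384x512 bool, what is visible of it) and "rect" ([left, top, width, height] in pixels, round what is visible of it).
- r.landmark_of(picture, thing): "point" ([column, row] in pixels: a listed point, or the origin of a listed thing).
The state is a dict: "clock": time; "joints": joint angles; "qvel": joint speeds; "tau": joint torques, N m; "tcp_pos": TCP position; "orientation": TCP orientation; "contact_force": force on the tool from outside, world axes, zero at the start; "moment": the same for the moment, N m; "grip_width": finger opening in m; "gripper_force": force on a finger pad.
Only numpy, scipy, OpenCV 4.12 (cv2) and the standard library are available. Lean on these libraries where they do the work, as an engineer would, in place of code of your own. Each camera call takes 0.05 s, during which the arm holds its last target. There are 200 camera calls.

## Working session

There is one attempt and no reset: what is moved stays moved. The work goes in short steps, Python scripts to look and compute and a tool call to move; the robot and the scene stay as the last step left them, time stands still between calls to the robot, and variables do not carry over. Pictures are saved under pics/ and viewed, at most 10 in all, crops included, and the job is handed in when it is done.

Besides the shell and the picture viewer there is one more tool, called as name(argument=value, ...), one argument or row to a line, values as JSON. apply_moves: Moves the arm, as the interface text tells. Its arguments: {"type":"object","properties":{"rows":{"type":"array","items":{"type":"array","items":{"type":"number"}}},"claw":{"type":"number"},"newtons":{"type":"number"}},"required":["rows"]}

```bash
mkdir -p pics; cat > h.py <<'E'
import numpy as np, cv2
from scipy.spatial.transform import Rotation as R
from bench import r
def att(f):
    a=np.array(f["attitude"],float)
    return a if a.shape==(3,3) else (R.from_rotvec(a).as_matrix() if a.size==3 else R.from_quat(a).as_matrix())
def ray(f,px):
    p=cv2.undistortPoints(np.array([[px]],float),np.array(f["intrinsics"]),np.array(f["dist"]))[0,0]
    return np.array(f["eye"]),att(f)@np.array([p[0],-p[1],-1.])
def onz(f,px,z):
    e,d=ray(f,px); return e+d*(z-e[2])/d[2]
def proj(f,P):
    c=att(f).T@(np.array(P)-np.array(f["eye"])); q=np.array([c[0],-c[1],-c[2]])
    return cv2.projectPoints(q[None],np.zeros(3),np.zeros(3),np.array(f["intrinsics"]),np.array(f["dist"]))[0][0,0]
def tri(fs,pxs):
    A=np.zeros((3,3));b=np.zeros(3)
    for f,p in zip(fs,pxs):
        e,d=ray(f,p);d/=np.linalg.norm(d);M=np.eye(3)-np.outer(d,d);A+=M;b+=M@e
    return np.linalg.solve(A,b)
def save(f,n): cv2.imwrite(f"pics/{n}.png",cv2.cvtColor(f["pixels"],cv2.COLOR_RGB2BGR))
E
python3 - <<'E'
from h import *
o=r.get_obs();print(o)
Z=dict(pot=0,lid=.088,loop=.117,lifter=.145,hook_seat=.026,cradle=0,cradle_rest=.145,stand=0,stand_top=.022,pot_rim=.088)
im=[]
for n in("scene","side"):
    f=r.grab_frame(n);im.append(f["pixels"]);print(n,f["eye"],f["attitude"])
    for t,z in Z.items():
        print(t,[(np.round(d["point"]),np.round(onz(f,d["point"],z),3),round(d["conf"],2)) for d in r.landmark_of(f,t)[:3]])
    save(f,n)
E
```

```text
{'clock': 0.0, 'joints': array([-1.303111  ,  0.47779279,  0.02235563,  1.55648732, -0.01149115,
        1.10927126, -0.08310722]), 'qvel': array([-0.0008537 , -0.00026983, -0.00093407, -0.00181757, -0.00053641,
       -0.00205367, -0.00078821]), 'tau': array([ 1.58323005e-04, -5.96449220e+01,  1.60827778e+00, -2.81201130e+01,
        1.25066412e-02,  9.18955629e-03,  1.60478385e-05]), 'tcp_pos': array([0.24753284, 0.62732812, 0.23031577]), 'orientation': array([-5.86773119e-01, -3.08611200e+00,  2.85897068e-03]), 'contact_force': array([ 0.33784715, -0.27470714, -0.45001302]), 'moment': array([ 0.0434353 , -0.01771444, -0.01508501]), 'gripper_force': 0.0, 'grip_width': 0.08546513751320828}
scene [ 1.39832626 -0.0420492   0.68771892] [0.7743413  0.69762902 1.3571876 ]
pot [(array([225., 229.]), array([ 0.586, -0.057,  0.   ]), 0.78)]
lid [(array([221., 202.]), array([ 0.575, -0.063,  0.088]), 0.96), (array([135., 186.]), array([ 0.477, -0.312,  0.088]), 0.79), (array([226., 185.]), array([ 0.493, -0.048,  0.088]), 0.66)]
loop [(array([226., 195.]), array([ 0.586, -0.048,  0.117]), 0.
[... 944 characters left out ...]
.088]), 0.61)]
loop [(array([331., 194.]), array([0.393, 0.02 , 0.117]), 0.84), (array([262., 168.]), array([ 0.584, -0.057,  0.117]), 0.78), (array([331., 133.]), array([ 0.387, -0.254,  0.117]), 0.77)]
lifter [(array([278., 103.]), array([ 0.562, -0.357,  0.145]), 0.43)]
hook_seat []
cradle [(array([276., 137.]), array([ 0.561, -0.361,  0.   ]), 0.57)]
cradle_rest [(array([277., 104.]), array([ 0.566, -0.349,  0.145]), 0.82)]
stand [(array([281., 276.]), array([0.506, 0.214, 0.   ]), 0.91)]
stand_top [(array([285., 267.]), array([0.497, 0.201, 0.022]), 0.83), (array([263., 175.]), array([ 0.586, -0.132,  0.022]), 0.74)]
pot_rim [(array([276., 101.]), array([ 0.572, -0.453,  0.088]), 0.39)]
```

View pics/scene.png

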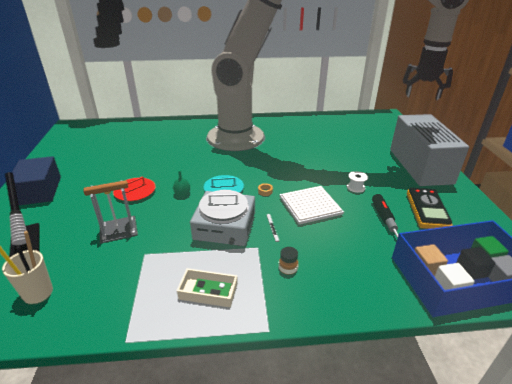

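View pics/side.png

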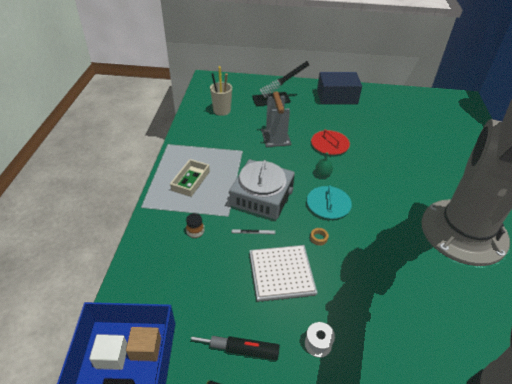

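Lid candidates in the scene picture are red (135,188), turquoise (224,186) and bare steel on the pot (222,206). By the description I choose the steel one. The lifter hangs in its cradle at (108,187). The dark tool behind it, at (285,80) in the side picture, is not it. I'll fly over for close crops.

```bash
cat >> h.py <<'E'
def Rdown(deg):
    a=np.radians(deg);c,s=np.cos(a),np.sin(a)
    return np.array([[c,s,0],[s,-c,0],[0,0,-1]])
def pose(o=None):
    o=o or r.get_obs(); return np.array(o["tcp_pos"]),R.from_rotvec(o["orientation"]).as_matrix()
def go(P,deg,p0=None,R0=None):
    if p0 is None:p0,R0=pose()
    s=R0.T@(np.array(P)-p0)/.25; t=R.from_matrix(R0.T@Rdown(deg)).as_rotvec()/(np.pi/2)
    print("row",np.round(np.r_[s,t],3).tolist(),"dist",np.linalg.norm(s)*.25,"deg",np.linalg.norm(t)*90)
E
python3 - <<'E'
from h import *
p,M=pose();print(M,np.degrees(np.arctan2(M[1,0],M[0,0])))
go([.42,.28,.36],125); go([.56,-.06,.38],90,np.array([.42,.28,.36]),Rdown(125))
E
```

```text
[[-9.30205614e-01  3.67038848e-01 -1.76434730e-07]
 [ 3.67038848e-01  9.30205614e-01  2.51661148e-05]
 [ 9.40106236e-06  2.33449029e-05 -1.00000000e+00]] 158.46688915549075
row [-1.152, -1.042, -0.515, 0.0, -0.0, 0.372] dist 0.40898685754189873 deg 33.46688917937896
row [-1.435, -0.321, -0.08, 0.0, 0.0, 0.389] dist 0.3682390527904394 deg 35.00000000000001
```

apply_moves(
  rows=[
    [-0.86,-0.78,-0.4,0,0,0.28],
    [-0.86,-0.78,-0.4,0,0,0.28],
    [-0.86,-0.78,-0.4,0,0,0.28],
    [-0.86,-0.78,-0.4,0,0,0.28],
    [-0.86,-0.78,-0.4,0,0,0.28],
  ],
)

```text
clock: 1.72
tcp_pos: [0.3771, 0.3655, 0.3324]
orientation: [1.247, 2.883, 0.002]
contact_force: [0.7, -0.8, 0.5]
grip_width: 0.0856
gripper_force: 0.0
```

```bash
python3 - <<'E'
from h import *
print(pose()[0]);go([.56,-.06,.40],85)
E
```

```text
[0.37708355 0.36553911 0.33236353]
row [-1.741, -0.632, -0.272, 0.001, -0.0, 0.536] dist 0.46809897604456324 deg 48.22602206402327
```

apply_moves(
  rows=[
    [-1.0,-0.36,-0.2,0,0,0.3],
    [-1.0,-0.36,-0.2,0,0,0.3],
    [-1.0,-0.36,-0.2,0,0,0.3],
    [-1.0,-0.36,-0.2,0,0,0.3],
    [-1.0,-0.36,-0.2,0,0,0.3],
  ],
)

```text
clock: 2.35
tcp_pos: [0.4834, 0.1193, 0.3826]
orientation: [1.892, 2.506, 0.003]
contact_force: [-0.3, 0.9, -0.2]
grip_width: 0.0853
gripper_force: 0.0
```

```bash
python3 - <<'E'
from h import *
print(pose()[0]);go([.54,-.06,.40],85);go([.54,-.2,.40],85)
f=r.grab_frame("wrist");save(f,"w1");print(f["eye"],att(f)@[0,0,-1])
Z=dict(lid=.088,loop=.117,stand=0,stand_top=.022)
for t,z in Z.items():
        print(t,[(np.round(d["point"]),np.round(onz(f,d["point"],z),3),round(d["conf"],2)) for d in r.landmark_of(f,t)[:3]])
E
```

```text
[0.48344992 0.11934758 0.38262763]
row [-0.752, 0.021, -0.069, 0.001, -0.0, 0.232] dist 0.18885249641901042 deg 20.89119963777948
row [-1.291, -0.132, -0.07, 0.001, -0.0, 0.232] dist 0.324780830205738 deg 20.89119963777948
[0.46025973 0.19743237 0.52488148] [ 0.08919028 -0.30502815 -0.94815765]
lid [(array([175., 214.]), array([ 0.391, -0.014,  0.088]), 0.93), (array([284., 266.]), array([ 0.584, -0.058,  0.088]), 0.75), (array([145., 337.]), array([ 0.384, -0.272,  0.088]), 0.63)]
loop [(array([283., 274.]), array([ 0.578, -0.055,  0.117]), 0.96), (array([172., 222.]), array([ 0.393, -0.014,  0.117]), 0.61)]
stand [(array([282.,  87.]), array([0.502, 0.212, 0.   ]), 0.76)]
stand_top [(array([283.,  90.]), array([0.504, 0.208, 0.022]), 0.88)]
```

apply_moves(
  rows=[
    [-1.0,-0.08,-0.05,0,0,0.23],
    [-1.0,-0.08,-0.05,0,0,0.23],
    [-1.0,-0.08,-0.05,0,0,0.23],
    [-1.0,-0.08,-0.05,0,0,0.23],
    [-1.0,-0.08,-0.05,0,0,0.23],
  ],
)

```text
clock: 3.22
tcp_pos: [0.5327, -0.1256, 0.3938]
orientation: [2.311, 2.126, -0.002]
contact_force: [-0.2, 0.7, -0.1]
grip_width: 0.0857
gripper_force: 0.0
```

```bash
python3 - <<'E'
from h import *
print(pose()[0])
f=r.grab_frame("wrist");save(f,"w2");print(f["eye"],att(f)@[0,0,-1])
Z=dict(lid=.088,loop=.117,lifter=.145,hook_seat=.026,cradle=0,cradle_rest=.145)
for t,z in Z.items():
        print(t,[(np.round(d["point"]),np.round(onz(f,d["point"],z),3),round(d["conf"],2)) for d in r.landmark_of(f,t)[:3]])
for t in("lifter","loop"):
  for d in r.outline_of(f,t)[:2]:print(t,d["rect"],d["conf"],d["pixels"].sum())
E
```

```text
[ 0.5326878  -0.12557412  0.39380576]
[ 0.53904211 -0.04426107  0.53590062] [-0.02654739 -0.31859339 -0.94751965]
lid [(array([286.,  94.]), array([ 0.581, -0.055,  0.088]), 0.97), (array([162., 102.]), array([ 0.405, -0.051,  0.088]), 0.9), (array([182., 257.]), array([ 0.394, -0.302,  0.088]), 0.62)]
loop [(array([182., 265.]), array([ 0.4  , -0.301,  0.117]), 0.88), (array([156., 101.]), array([ 0.405, -0.049,  0.117]), 0.65), (array([288.,  95.]), array([ 0.581, -0.056,  0.117]), 0.62)]
lifter [(array([290., 299.]), array([ 0.566, -0.358,  0.145]), 0.73)]
hook_seat []
cradle [(array([284., 256.]), array([ 0.569, -0.367,  0.   ]), 0.7)]
cradle_rest [(array([287., 303.]), array([ 0.562, -0.364,  0.145]), 0.78)]
lifter [270.5, 268.7, 33.7, 60.9] 0.97 787
loop [121.9, 57.4, 80.4, 88.9] 0.96 5038
loop [242.1, 44.1, 94.7, 96.6] 0.95 7028
```

View pics/w2.png

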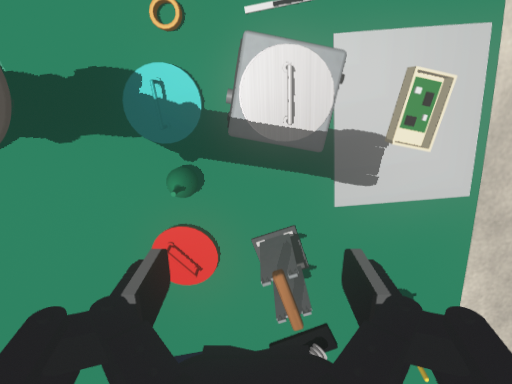

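The wrist picture shows the steel lid at (287,93) with its bar from (289,65) to (290,122). The handle runs from (280,274) to (296,326).

```bash
python3 - <<'E'
from h import *
f=r.grab_frame("wrist")
d=r.outline_of(f,"lifter")[0]["pixels"]
ys,xs=np.nonzero(d);P=np.array([onz(f,(x,y),.152)[:2] for x,y in zip(xs,ys)])
c=P.mean(0);w,V=np.linalg.eigh(np.cov((P-c).T));v=V[:,1];s=(P-c)@v
print("handle",c,np.degrees(np.arctan2(v[1],v[0])),s.min(),s.max(),2*np.sqrt(3*w))
a,b=onz(f,(289,65),.118),onz(f,(290,122),.118);print("bar",a,b,np.linalg.norm(a-b))
g=r.grab_frame("scene");t=r.grab_frame("side")
for nm in("lifter","cradle_rest","loop"):
    print(nm,[[np.round(x["point"],1).tolist() for x in r.landmark_of(q,nm)[:3]] for q in(f,g,t)])
c1=cv2.resize(g["pixels"][170:250,75:155],(400,400),interpolation=3)
c2=cv2.resize(t["pixels"][80:160,240:320],(400,400),interpolation=3)
cv2.imwrite("pics/crop1.png",np.hstack([c1,c2])[:,:,::-1])
E
```

```text
handle [ 0.56273554 -0.35405169] 104.35090040095493 -0.06194738161716563 0.056241284932314145 [0.01935838 0.11508176]
bar [ 0.58373002 -0.01325933  0.118     ] [ 0.58194685 -0.0853892   0.118     ] 0.07215190471120256
lifter [[[286.6, 301.9], [412.9, 115.4]], [[107.2, 188.9]], [[279.7, 101.3], [284.6, 269.3]]]
cradle_rest [[[185.4, 180.8]], [[105.0, 186.0], [227.5, 197.0]], [[280.1, 104.2]]]
loop [[[156.0, 104.9], [289.7, 99.3]], [[226.3, 177.9], [130.5, 178.5], [228.0, 193.7]], [[262.3, 169.0], [329.4, 193.9], [331.4, 134.5]]]
```

View pics/crop1.png

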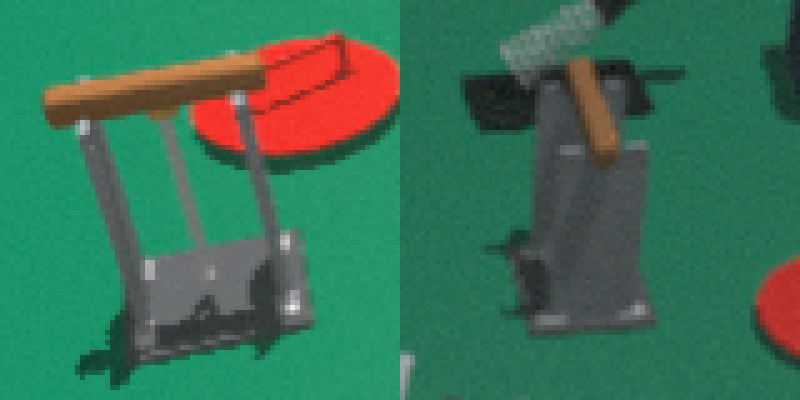

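```bash
python3 - <<'E'
from h import *
g=r.grab_frame("scene")
c=np.array([.563,-.358]);a=np.radians(14.35);u=np.array([np.cos(a),np.sin(a)])
q=lambda P:np.round((proj(g,P)-[75,170])*5)
print("top",q([*c,.14]),"shankbot",q([*c,.026]))
for s in(1,-1):print(s,"tip",q([*(c+s*.023*u),.037]),"seat",q([*(c+s*.013*u),.023]))
im=cv2.resize(g["pixels"][205:240,95:140],(720,560),interpolation=3);cv2.imwrite("pics/crop2.png",im[:,:,::-1])
E
```

```text
top [163.  94.] shankbot [210. 262.]
1 tip [207. 272.] seat [212. 280.]
-1 tip [204. 223.] seat [210. 252.]
```

View pics/crop2.png

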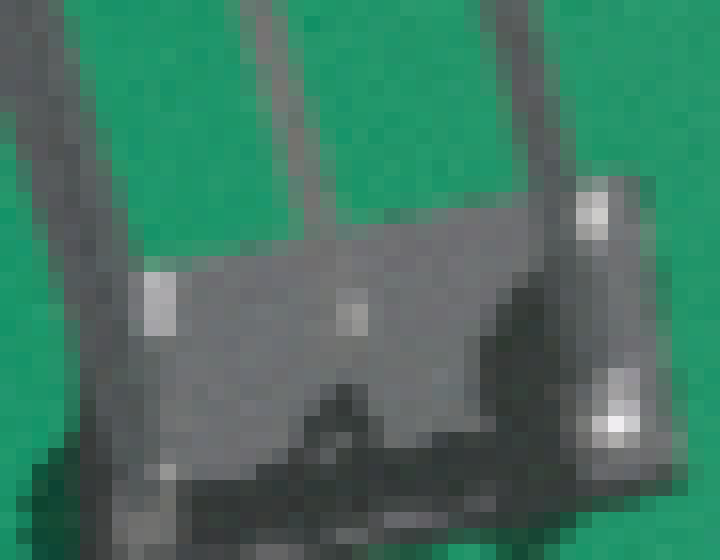

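The hook tip highlight at scene (117,225) matches a hook pointing to world +x, with lifter x at about 14°. Next I hover over the handle.

```bash
python3 - <<'E'
from h import *
f=r.grab_frame("wrist");g=r.grab_frame("scene");t=r.grab_frame("side")
print(tri([f,g,t],[(286.6,301.9),(107.2,188.9),(279.7,101.3)]),tri([f,t],[(288,300.5),(278.8,102.2)]))
print(tri([f,g,t],[(289.7,97.5),(227,194.3),(262.2,168.5)]))
go([.563,-.357,.25],104.3)
E
```

```text
[ 0.56130479 -0.36074633  0.14293299] [ 0.5625807  -0.34971697  0.15165237]
[ 0.58389636 -0.05071629  0.12031285]
row [-0.929, 0.193, 0.575, -0.0, -0.0, -0.208] dist 0.2773839747150146 deg 18.731400828828136
```

apply_moves(
  rows=[
    [-0.93,0.193,0.3,0,0,-0.208],
    [-0.93,0.193,0.3,0,0,-0.208],
    [-0.93,0.193,0.3,0,0,-0.208],
    [-0.93,0.193,0.42,0,0,-0.208],
    [-0.93,0.193,0.45,0,0,-0.208],
  ],
  claw=1,
)

```text
clock: 5.15
tcp_pos: [0.5617, -0.3604, 0.2794]
orientation: [-1.931, -2.476, 0.003]
contact_force: [0.7, 1.2, -0.2]
grip_width: 0.0851
gripper_force: 0.0
```

```bash
python3 - <<'E'
from h import *
f=r.grab_frame("wrist")
print(pose()[0],R.from_matrix(Rdown(104.3).T@pose()[1]).magnitude())
for d in r.outline_of(f,"lifter")[:1]:
    ys,xs=np.nonzero(d["pixels"]);P=np.array([onz(f,(x,y),.152)[:2] for x,y in zip(xs,ys)])
    c=P.mean(0);w,V=np.linalg.eigh(np.cov((P-c).T));v=V[:,1];s=(P-c)@v
    print("handle",d["conf"],c,c+v*(s.min()+s.max())/2,np.degrees(np.arctan2(v[1],v[0])),s.min(),s.max(),2*np.sqrt(3*w))
save(f,"w3")
E
```

```text
[ 0.56012542 -0.36171939  0.27604874] 0.008202381514270874
handle 0.57 [ 0.5621855  -0.35672071] [ 0.56303989 -0.35989662] 105.05740262433224 -0.05789847137371111 0.05132080296404243 [0.01892204 0.10894962]
```

View pics/w3.png

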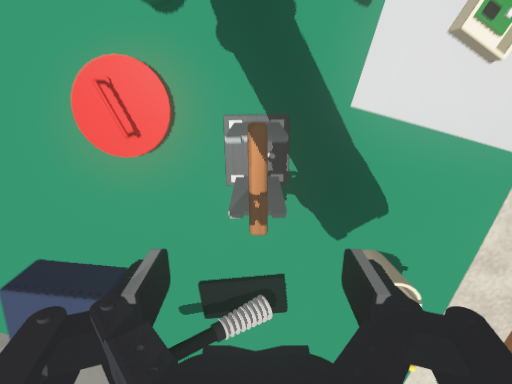

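The handle runs from (258,123) to (258,234), lying straight along tool x and centred between the fingers; the soldering iron at (240,310) is clear of it. Descending now.

```bash
python3 - <<'E'
from h import *
f=r.grab_frame("wrist")
print([onz(f,(245,300),z).round(3) for z in(.05,.12)])
go([.563,-.359,.150],104.5)
go([.563,-.359,.128],104.5)
E
```

```text
[array([ 0.595, -0.569,  0.05 ]), array([ 0.585, -0.515,  0.12 ])]
row [-0.005, 0.005, 0.518, -0.002, -0.001, -0.004] dist 0.12963182118685945 deg 0.4069836670981878
row [-0.006, 0.006, 0.606, -0.002, -0.001, -0.004] dist 0.15163055958122446 deg 0.4069836670981878
```

apply_moves(
  rows=[
    [-0.005,0.005,0.25,0,0,0],
    [-0.005,0.005,0.45,0,0,0],
    [-0.005,0.005,0.53,0,0,0],
    [-0.005,0.005,0.59,0,0,0],
    [-0.005,0.005,0.59,0,0,0],
  ],
)

```text
clock: 5.92
tcp_pos: [0.5651, -0.3581, 0.1345]
orientation: [1.927, 2.48, 0.001]
contact_force: [-0.5, 1.1, 0.6]
grip_width: 0.0853
gripper_force: 0.0
```

```bash
python3 - <<'E'
from h import *
o=r.get_obs();print(o["tcp_pos"],o["contact_force"])
go([.563,-.359,.128],104.5)
E
```

```text
[ 0.56510387 -0.35806008  0.13452002] [-0.46730535  1.10436169  0.56767965]
row [-0.002, -0.009, 0.026, 0.001, 0.0, -0.002] dist 0.0069152321974807265 deg 0.19042414646773703
```

apply_moves(
  rows=[
    [0,-0.004,0.015,0,0,0],
    [0,-0.004,0.015,0,0,0],
    [0,-0.004,0.015,0,0,0],
    [0,-0.004,0.015,0,0,0],
    [0,-0.004,0.015,0,0,0],
  ],
  claw=0,
  newtons=60,
)

```text
clock: 6.55
tcp_pos: [0.5638, -0.3586, 0.1306]
orientation: [1.927, 2.48, 0.0]
contact_force: [-0.1, -0.2, 2.4]
grip_width: 0.0168
gripper_force: 59.1
```

apply_moves(
  rows=[
    [0,0,0,0,0,0],
    [0,0,0,0,0,0],
    [0,0,0,0,0,0],
  ],
)

```text
clock: 6.92
tcp_pos: [0.5638, -0.3586, 0.1306]
orientation: [1.927, 2.48, 0.0]
contact_force: [-0.1, 0.2, 6.0]
grip_width: 0.0168
gripper_force: 59.4
```

apply_moves(
  rows=[
    [0,0,-0.06,0,0,0],
    [0,0,-0.2,0,0,0],
    [0,0,-0.4,0,0,0],
    [0,0,-0.58,0,0,0],
    [0,0,-0.58,0,0,0],
  ],
)

```text
clock: 7.55
tcp_pos: [0.5647, -0.3601, 0.2797]
orientation: [1.924, 2.474, 0.002]
contact_force: [0.2, -0.2, -1.3]
grip_width: 0.0166
gripper_force: 58.7
```

```bash
python3 - <<'E'
from h import *
o=r.get_obs();print(o["tcp_pos"],o["contact_force"],o["gripper_force"])
f=r.grab_frame("wrist")
for n in("loop","lid"):print(n,[(np.round(d["point"],1),d["conf"]) for d in r.landmark_of(f,n)[:3]])
# standoff: lifter +x along -1.4deg ; bar centre (.583,-.053); origin 60mm behind seat
u=np.array([np.cos(np.radians(-1.4)),np.sin(np.radians(-1.4))])
L=np.array([.583,-.053]); S=L-u*(.009+.075)
print(S); go([*S,.275],88.6)
E
```

```text
[ 0.56466068 -0.36011826  0.27970764] [ 0.21201325 -0.19045119 -1.30636952] 58.69777500629425
loop [(array([105.1, 107.3]), 0.71)]
lid [(array([117.2, 107.3]), 0.92)]
[ 0.49902507 -0.0509477 ]
row [1.252, 0.055, -0.002, -0.001, -0.001, 0.174] dist 0.31335230410045595 deg 15.692973295516678
```

apply_moves(
  rows=[
    [0.25,0.01,0,0,0,0.03],
    [0.5,0.02,0,0,0,0.07],
    [0.72,0.03,0,0,0,0.1],
    [0.95,0.04,0,0,0,0.14],
    [0.95,0.04,0,0,0,0.14],
  ],
)

```text
clock: 8.32
tcp_pos: [0.5135, -0.1195, 0.2732]
orientation: [-2.175, -2.26, 0.001]
contact_force: [0.8, -0.2, -1.8]
grip_width: 0.0167
gripper_force: 58.8
```

```bash
python3 - <<'E'
from h import *
print(pose()[0]);go([.499,-.051,.275],88.6)
f=r.grab_frame("wrist")
print([(np.round(d["point"],1),np.round(onz(f,d["point"],.117),4),d["conf"]) for d in r.landmark_of(f,"loop")[:3]])
E
```

```text
[ 0.51352857 -0.11947233  0.27315933]
row [0.276, -0.048, -0.006, -0.003, -0.002, 0.04] dist 0.07002090385482346 deg 3.61525600275256
[(array([149.8,  96. ]), array([ 0.4096, -0.0476,  0.117 ]), 0.67), (array([331.1, 115.4]), array([ 0.5828, -0.0591,  0.117 ]), 0.57)]
```

apply_moves(
  rows=[
    [0.15,-0.03,0,0,0,0.02],
    [0.275,-0.048,0,0,0,0.04],
    [0.275,-0.048,0,0,0,0.04],
    [0.275,-0.048,0,0,0,0.04],
  ],
)

```text
clock: 8.93
tcp_pos: [0.5005, -0.0594, 0.2748]
orientation: [2.26, 2.181, -0.002]
contact_force: [-0.1, 0.0, -2.0]
grip_width: 0.0171
gripper_force: 58.8
```

```bash
python3 - <<'E'
from h import *
o=r.get_obs();p,M=pose(o);print(p,np.degrees(np.arctan2(M[1,0],M[0,0])),o["contact_force"])
g=r.grab_frame("scene");t=r.grab_frame("side");w=r.grab_frame("wrist")
for nm in("lifter","hook_seat","loop"):
    for n,q in(("g",g),("t",t),("w",w)):
        print(nm,n,[(np.round(x["point"],1).tolist(),round(x["conf"],2)) for x in r.landmark_of(q,nm)[:3]])
u=M[:,1]; u=u if u[0]>0 else -u
O=p+[0,0,.0144]; S=O+u*.009-[0,0,.119]
print("expected seat",S,"proj",proj(g,S),proj(t,S),"orig",proj(g,O),proj(t,O))
A=cv2.resize(g["pixels"][120:220,180:280],(400,400),interpolation=3)
B=cv2.resize(t["pixels"][80:220,220:360],(400,400),interpolation=3)
cv2.imwrite("pics/c4.png",np.hstack([A,B])[:,:,::-1])
E
```

```text
[ 0.50050661 -0.05941077  0.27481815] 87.96064634897344 [-0.08381458  0.04941696 -2.0314582 ]
lifter g [([219.1, 122.0], 0.59)]
lifter t [([299.3, 119.8], 0.55)]
lifter w [([255.8, 268.3], 0.79)]
hook_seat g [([215.4, 166.4], 0.64), ([312.0, 207.8], 0.34)]
hook_seat t [([289.7, 155.7], 0.71)]
hook_seat w [([265.8, 190.5], 0.59)]
loop g [([222.6, 195.0], 0.73), ([133.8, 181.8], 0.73), ([224.0, 175.8], 0.66)]
loop t [([330.7, 135.0], 0.87), ([263.3, 169.5], 0.79), ([328.5, 195.8], 0.61)]
loop w [([160.7, 154.7], 0.97), ([333.2, 165.7], 0.9)]
expected seat [ 0.50950091 -0.05973105  0.17021497] proj [220.33725553 163.78373148] [290.35577798 155.74249667] orig [218.01123065 122.36231908] [297.77658245 119.84776132]
```

View pics/c4.png

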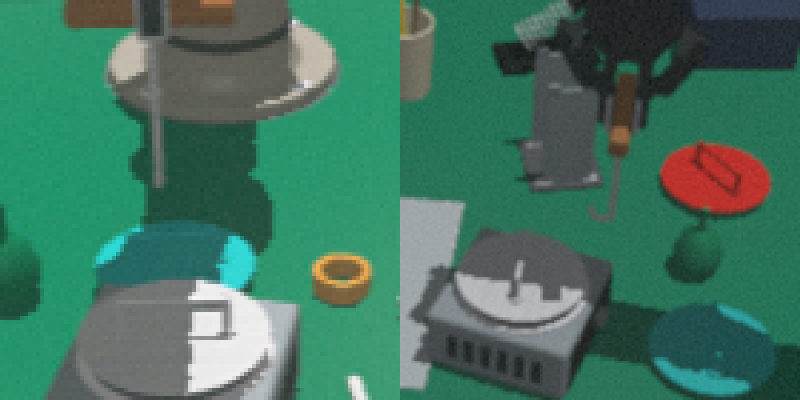

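The scene crop shows the shank's lower end at (220,166) and the bar from about (209,195) to (238,195). In the side crop the hook opens to +x.

```bash
python3 - <<'E'
from h import *
g=r.grab_frame("scene");t=r.grab_frame("side");w=r.grab_frame("wrist")
print([onz(g,(c,195.5),.117).round(4) for c in(208.8,238,223.4)],onz(w,(333.2,165.7),.117),onz(t,(263.3,169.5),.117))
print(tri([g,t,w],[(223.,195.2),(263.3,169.5),(333.2,165.7)]))
print("hook",tri([g,t,w],[(215.4,166.4),(289.7,155.7),(265.8,190.5)]))
o=r.outline_of(w,"loop")
for d in o[:2]: print(d["rect"],d["conf"])
im=w["pixels"];A=cv2.resize(im[110:220,270:400],(780,600),interpolation=3);cv2.imwrite("pics/c5.png",A[:,:,::-1])
E
```

```text
[array([ 0.5833, -0.0941,  0.117 ]), array([ 0.59  , -0.0163,  0.117 ]), array([ 0.5867, -0.0552,  0.117 ])] [ 0.57938145 -0.05291772  0.117     ] [ 0.58106807 -0.05320878  0.117     ]
[ 0.58079072 -0.05532     0.11405789]
hook [ 0.50991762 -0.068702    0.16136047]
[119.3, 101.6, 96.6, 101.1] 0.8
[271.5, 103.0, 119.7, 115.5] 0.74
```

View pics/c5.png

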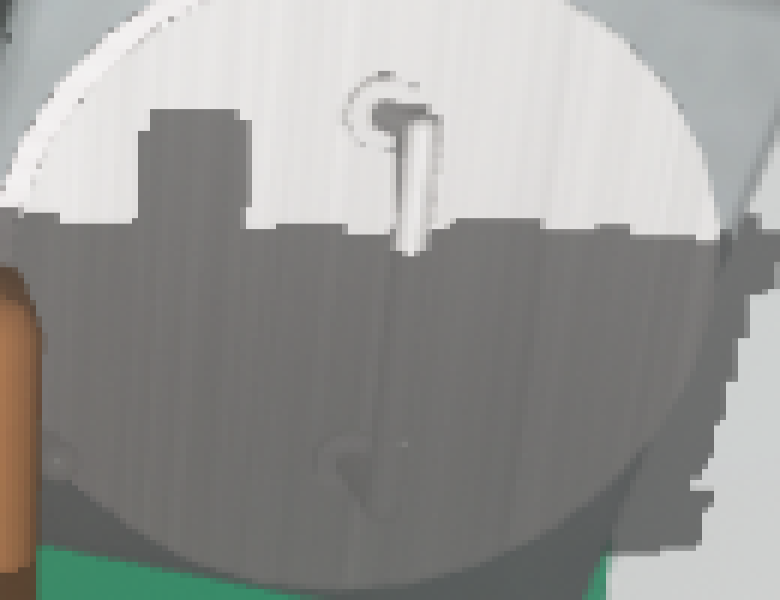

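```bash
python3 - <<'E'
from h import *
w=r.grab_frame("wrist")
a,b=onz(w,(340,129.5),.118),onz(w,(333.3,194.5),.118);d=a-b
print(a,b,np.linalg.norm(d),np.degrees(np.arctan2(d[1],d[0])),(a+b)/2)
E
```

```text
[ 0.58416481 -0.01643567  0.118     ] [ 0.58068315 -0.08365959  0.118     ] 0.0673140226485702 87.0351864102756 [ 0.58242398 -0.05004763  0.118     ]
```

apply_moves(
  rows=[
    [0.03,0,0.12,0,0,0],
    [0.03,0,0.22,0,0,0],
    [0.03,0,0.265,0,0,0],
    [0.03,0,0.275,0,0,0],
    [0.03,0,0.275,0,0,0],
  ],
)

```text
clock: 10.4
tcp_pos: [0.5013, -0.0501, 0.2069]
orientation: [2.258, 2.183, 0.001]
contact_force: [0.2, -0.0, -0.8]
grip_width: 0.0169
gripper_force: 58.8
```

```bash
python3 - <<'E'
from h import *
o=r.get_obs();print(o["tcp_pos"],o["contact_force"],o["moment"])
go([.550,-.0517,.2045],88); go([.573,-.0517,.2045],88)
E
```

```text
[ 0.50130474 -0.05009811  0.20691778] [ 0.23813478 -0.00298408 -0.8430073 ] [-0.0166927   0.00702429  0.10331095]
row [0.0, 0.195, 0.01, 0.001, -0.0, 0.001] dist 0.04878155184198348 deg 0.09124248562331555
row [0.003, 0.287, 0.01, 0.001, -0.0, 0.001] dist 0.07175389630357877 deg 0.09124248562331555
```

apply_moves(
  rows=[
    [0,0.08,0.008,0,0,0],
    [0,0.15,0.008,0,0,0],
    [0,0.18,0.008,0,0,0],
    [0,0.18,0.008,0,0,0],
    [0,0.18,0.008,0,0,0],
  ],
)

```text
clock: 11.02
tcp_pos: [0.5452, -0.0515, 0.2044]
orientation: [-2.258, -2.183, -0.0]
contact_force: [0.9, -0.4, -1.6]
grip_width: 0.0171
gripper_force: 58.8
```

```bash
python3 - <<'E'
from h import *
o=r.get_obs();print(o["tcp_pos"],o["contact_force"])
go([.573,-.0517,.2045],88)
F=[]
for i in range(6):
    r.grab_frame("side");F.append(r.get_obs()["contact_force"])
F=np.array(F);print(F.mean(0),F.std(0));o=r.get_obs();print(o["tcp_pos"])
E
```

```text
[ 0.54521475 -0.05151302  0.20440082] [ 0.87109711 -0.37307122 -1.61672399]
row [0.003, 0.111, -0.0, -0.0, -0.0, 0.001] dist 0.02778605958082508 deg 0.07393891854704686
[ 0.16566465  0.0598404  -1.10384791] [0.59677511 0.26437563 0.67263265]
[ 0.54557647 -0.05134783  0.20434448]
```

apply_moves(
  rows=[
    [0,0.04,0,0,0,0],
    [0,0.08,0,0,0,0],
    [0,0.11,0,0,0,0],
    [0,0.11,0,0,0,0],
    [0,0.11,0,0,0,0],
  ],
)

```text
clock: 11.95
tcp_pos: [0.573, -0.0525, 0.2041]
orientation: [-2.258, -2.184, 0.001]
contact_force: [0.7, 0.2, -1.8]
grip_width: 0.0172
gripper_force: 58.8
```

```bash
cat >> h.py <<'E'
def avg(n,cam="scene"):
    F=[];T=[];f=None
    for i in range(n):
        f=r.grab_frame(cam);o=r.get_obs();F.append(np.r_[o["contact_force"],o["moment"]]);T.append(o["tau"])
    F=np.array(F);T=np.array(T);print("F",F.mean(0).round(3),"std",F.std(0).round(3));print("tau",T.mean(0).round(3),T.std(0).round(3),"tcp",o["tcp_pos"],"t",o["clock"])
    return f
E
python3 - <<'E'
from h import *
f=avg(4);cv2.imwrite("base.png",f["pixels"][:,:,::-1])
w=r.grab_frame("side");cv2.imwrite("base_s.png",w["pixels"][:,:,::-1])
A=cv2.resize(f["pixels"][150:230,185:265],(400,400),interpolation=3)
B=cv2.resize(w["pixels"][110:210,215:315],(400,400),interpolation=3)
cv2.imwrite("pics/c6.png",np.hstack([A,B])[:,:,::-1])
E
```

```text
F [-0.065  0.184 -1.266 -0.032  0.01  -0.013] std [0.269 0.118 0.539 0.022 0.037 0.01 ]
tau [ 1.6000e-02 -4.3386e+01  8.6860e+00 -2.5370e+01  1.3000e-02 -2.0000e-03
 -0.0000e+00] [0.008 0.042 0.015 0.043 0.002 0.003 0.   ] tcp [ 0.57302621 -0.0523482   0.20430998] t 12.15
```

View pics/c6.png

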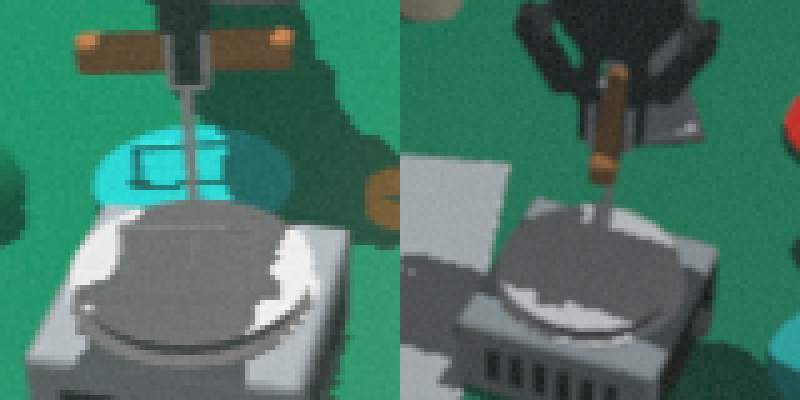

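The hook is under the bar, with the shank at crop x=192 near the bar's middle at ~193. I raise it in steps.

apply_moves(
  rows=[
    [0,0,-0.02,0,0,0],
    [0,0,-0.04,0,0,0],
    [0,0,-0.046,0,0,0],
    [0,0,-0.046,0,0,0],
  ],
)

```text
clock: 12.7
tcp_pos: [0.5733, -0.0523, 0.216]
orientation: [2.258, 2.184, 0.001]
contact_force: [0.0, -0.1, -2.2]
grip_width: 0.0169
gripper_force: 58.8
```

```bash
python3 - <<'E'
from h import *
f=avg(4);cv2.imwrite("b1.png",f["pixels"][:,:,::-1])
E
```

```text
F [-0.052  0.473 -0.854 -0.015  0.019 -0.021] std [0.154 0.245 0.575 0.041 0.028 0.035]
tau [ 3.0000e-03 -4.3090e+01  8.5620e+00 -2.5864e+01  1.6000e-02  0.0000e+00
 -1.0000e-03] [0.005 0.043 0.017 0.038 0.002 0.001 0.001] tcp [ 0.57316296 -0.0522743   0.21564953] t 12.9
```

apply_moves(
  rows=[
    [0,0,-0.008,0,0,0],
    [0,0,-0.016,0,0,0],
    [0,0,-0.022,0,0,0],
    [0,0,-0.022,0,0,0],
  ],
)

```text
clock: 13.4
tcp_pos: [0.573, -0.0522, 0.221]
orientation: [-2.258, -2.184, 0.001]
contact_force: [-0.0, 0.5, -5.3]
grip_width: 0.0169
gripper_force: 58.6
```

```bash
cat >> h.py <<'E'
def flow(a,b):
    A,B=[cv2.cvtColor(x,cv2.COLOR_RGB2GRAY) for x in(a,b)]
    A,B=[cv2.GaussianBlur(x,(3,3),0) for x in(A,B)]
    for n,(x,y) in dict(Lrim=(204,211),Rrim=(245,209),front=(225,219),potL=(193,220),potR=(253,200)).items():
        t=A[y-6:y+7,x-5:x+6];best=[]
        s=B[y-14:y+15,x-9:x+10];m=cv2.matchTemplate(s,t,cv2.TM_CCOEFF_NORMED)
        i=np.unravel_index(m.argmax(),m.shape);k=i[0]
        d=0
        if 0<k<m.shape[0]-1:
            p,q,w=m[k-1,i[1]],m[k,i[1]],m[k+1,i[1]];d=(p-w)/(2*(p-2*q+w))
        print(n,"dx",i[1]-4,"dy",round(k+d-8,2),"c",round(float(m.max()),2))
E
python3 - <<'E'
from h import *
f=avg(4);cv2.imwrite("b2.png",f["pixels"][:,:,::-1])
ld=lambda n:cv2.imread(n)[:,:,::-1].copy()
print("base-b1");flow(ld("base.png"),ld("b1.png"));print("base-b2");flow(ld("base.png"),f["pixels"])
E
```

```text
F [ 4.900e-02  4.530e-01 -5.474e+00  7.400e-02  6.500e-02  1.000e-03] std [0.427 0.125 0.264 0.025 0.016 0.044]
tau [ 1.1700e-01 -4.4473e+01  9.0410e+00 -2.7524e+01  8.6000e-02 -5.9000e-02
 -3.0000e-03] [0.009 0.021 0.005 0.014 0.005 0.004 0.001] tcp [ 0.57309697 -0.05227294  0.2210867 ] t 13.6
base-b1
Lrim dx 0 dy 0.66 c 0.96
Rrim dx 0 dy 0.13 c 0.99
front dx 0 dy -0.01 c 1.0
potL dx 0 dy 0.01 c 1.0
potR dx 0 dy -0.05 c 1.0
base-b2
Lrim dx -1 dy -0.23 c 0.94
Rrim dx 0 dy -0.23 c 0.96
front dx -1 dy -0.14 c 0.95
potL dx 0 dy 0.03 c 1.0
potR dx 0 dy -0.07 c 0.99
```

apply_moves(
  rows=[
    [0,0,-0.004,0,0,0],
    [0,0,-0.009,0,0,0],
    [0,0,-0.009,0,0,0],
    [0,0,-0.009,0,0,0],
  ],
)

```text
clock: 14.1
tcp_pos: [0.5733, -0.0524, 0.2236]
orientation: [2.258, 2.184, 0.0]
contact_force: [0.6, -0.3, -5.8]
grip_width: 0.0169
gripper_force: 58.7
```

```bash
python3 - <<'E'
from h import *
f=avg(4);cv2.imwrite("b3.png",f["pixels"][:,:,::-1])
s=r.grab_frame("side");cv2.imwrite("s3.png",s["pixels"][:,:,::-1])
ld=lambda n:cv2.imread(n)[:,:,::-1].copy()
print("base-b3");flow(ld("base.png"),f["pixels"])
A,B,C=[cv2.resize(x[185:230,190:265],(600,360),interpolation=3)[60:260] for x in(ld("base.png"),ld("b2.png"),f["pixels"])]
cv2.imwrite("pics/c7.png",np.vstack([A,B,C])[:,:,::-1])
E
```

```text
F [ 0.141  0.258 -4.967 -0.01   0.017  0.008] std [0.311 0.729 0.67  0.009 0.023 0.048]
tau [-4.6000e-02 -4.4329e+01  8.8250e+00 -2.7610e+01 -1.3000e-02 -3.2000e-02
  1.0000e-03] [0.006 0.008 0.009 0.011 0.004 0.003 0.   ] tcp [ 0.5732472  -0.05239383  0.22353054] t 14.3
base-b3
Lrim dx -1 dy -1.49 c 0.92
Rrim dx 0 dy -0.64 c 0.89
front dx -1 dy -0.33 c 0.84
potL dx 0 dy 0.04 c 1.0
potR dx 0 dy -0.09 c 0.99
```

View pics/c7.png

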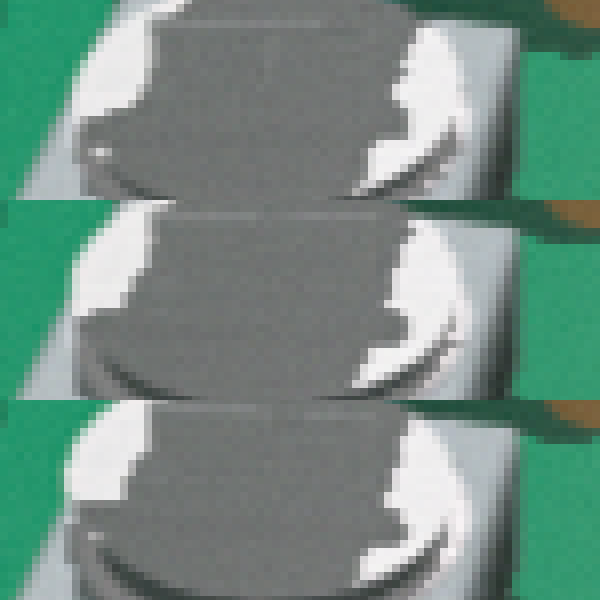

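Picture c7 shows the left (−y) rim of the lid rising, with a gap at crop (100,550), while the right side stays down. The heavy end is therefore +y, so I re-hook 10 mm towards +y.

apply_moves(
  rows=[
    [0,0,0.012,0,0,0],
    [0,0,0.03,0,0,0],
    [0.02,0,0.034,0,0,0],
    [0.04,0,0.034,0,0,0],
    [0.04,0,0.034,0,0,0],
  ],
)

```text
clock: 14.98
tcp_pos: [0.5739, -0.0414, 0.2152]
orientation: [2.257, 2.186, 0.001]
contact_force: [-0.7, 0.5, -1.6]
grip_width: 0.017
gripper_force: 59.2
```

apply_moves(
  rows=[
    [0,0,-0.012,0,0,0],
    [0,0,-0.022,0,0,0],
    [0,0,-0.03,0,0,0],
    [0,0,-0.034,0,0,0],
    [0,0,-0.034,0,0,0],
  ],
)

```text
clock: 15.6
tcp_pos: [0.5735, -0.0423, 0.2234]
orientation: [-2.258, -2.184, 0.0]
contact_force: [0.1, 0.9, -5.1]
grip_width: 0.017
gripper_force: 58.7
```

```bash
python3 - <<'E'
from h import *
f=avg(5);cv2.imwrite("b4.png",f["pixels"][:,:,::-1]);print(r.get_obs()["joints"])
ld=lambda n:cv2.imread(n)[:,:,::-1].copy()
print("base-b4");flow(ld("base.png"),f["pixels"]);print("b3-b4");flow(ld("b3.png"),f["pixels"])
s=r.grab_frame("side");cv2.imwrite("s4.png",s["pixels"][:,:,::-1])
E
```

```text
F [-0.109 -0.038 -5.302  0.036  0.038 -0.006] std [0.402 0.18  0.417 0.039 0.023 0.024]
tau [-1.0000e-03 -4.4463e+01  8.8770e+00 -2.7758e+01  1.2000e-02 -4.8000e-02
  0.0000e+00] [0.008 0.02  0.013 0.01  0.004 0.001 0.001] tcp [ 0.57355197 -0.04231724  0.22344218] t 15.85
[-0.58713218  0.3836579   0.7156903   1.84397577 -0.29202422  1.02154388
  0.21379948]
base-b4
Lrim dx 2 dy 0.65 c 0.9
Rrim dx 1 dy -1.99 c 0.87
front dx -3 dy -0.25 c 0.85
potL dx 0 dy 0.04 c 1.0
potR dx 0 dy -0.11 c 0.98
b3-b4
Lrim dx 3 dy 1.95 c 0.79
Rrim dx 2 dy -2.23 c 0.9
front dx -1 dy 0.03 c 0.99
potL dx 0 dy 0.03 c 1.0
potR dx 0 dy -0.07 c 0.99
```

Now the right side lifts, so the balance point lies between 0 and 10 mm. The torque ratio puts it at about 7.4 mm, so I shift back 2.6 mm.

apply_moves(
  rows=[
    [0,0,0.012,0,0,0],
    [0,0,0.03,0,0,0],
    [-0.006,0,0.034,0,0,0],
    [-0.0105,0,0.034,0,0,0],
    [-0.0105,0,0.034,0,0,0],
  ],
)

```text
clock: 16.52
tcp_pos: [0.5737, -0.0452, 0.2153]
orientation: [2.258, 2.183, 0.001]
contact_force: [-0.2, -0.6, -0.9]
grip_width: 0.0168
gripper_force: 59.3
```

apply_moves(
  rows=[
    [0,0,-0.012,0,0,0],
    [0,0,-0.022,0,0,0],
    [0,0,-0.03,0,0,0],
    [0,0,-0.034,0,0,0],
    [0,0,-0.034,0,0,0],
  ],
)

```text
clock: 17.15
tcp_pos: [0.5734, -0.0449, 0.2234]
orientation: [-2.258, -2.184, 0.0]
contact_force: [0.5, 0.0, -5.8]
grip_width: 0.0169
gripper_force: 58.7
```

```bash
python3 - <<'E'
from h import *
f=avg(5);cv2.imwrite("b5.png",f["pixels"][:,:,::-1]);print(r.get_obs()["joints"])
ld=lambda n:cv2.imread(n)[:,:,::-1].copy()
for n in("base","b3","b4"):print(n);flow(ld(n+".png"),f["pixels"])
E
```

```text
F [-0.147  0.273 -5.107  0.019  0.058 -0.011] std [0.248 0.305 0.223 0.028 0.026 0.031]
tau [-6.0000e-03 -4.4496e+01  8.8950e+00 -2.7775e+01  1.4000e-02 -4.5000e-02
 -0.0000e+00] [0.001 0.023 0.007 0.014 0.001 0.002 0.001] tcp [ 0.57343041 -0.04494627  0.22344869] t 17.4
[-0.5827462   0.38391647  0.71610661  1.84378464 -0.29238444  1.02170228
  0.21871594]
base
Lrim dx 1 dy -0.2 c 0.89
Rrim dx 1 dy -1.5 c 0.88
front dx 3 dy -0.94 c 0.82
potL dx 0 dy 0.04 c 1.0
potR dx 0 dy -0.06 c 0.99
b3
Lrim dx 2 dy 1.18 c 0.85
Rrim dx 1 dy -1.16 c 0.92
front dx -1 dy -0.07 c 0.98
potL dx 0 dy 0.02 c 1.0
potR dx 0 dy -0.01 c 1.0
b4
Lrim dx -1 dy -0.8 c 0.96
Rrim dx -1 dy 0.87 c 0.96
front dx 0 dy -0.1 c 0.99
potL dx 0 dy 0.02 c 1.0
potR dx 0 dy -0.01 c 1.0
```

The tilt is now about 0.3°, interpolated between the two rocking tilts, so the lid hangs freely. I lift it slowly.

apply_moves(
  rows=[
    [0,0,-0.008,0,0,0],
    [0,0,-0.02,0,0,0],
    [0,0,-0.034,0,0,0],
    [0,0,-0.048,0,0,0],
    [0,0,-0.06,0,0,0],
  ],
)

```text
clock: 18.02
tcp_pos: [0.5736, -0.0449, 0.2389]
orientation: [2.258, 2.184, 0.0]
contact_force: [0.7, -0.1, -4.8]
grip_width: 0.0164
gripper_force: 58.7
```

apply_moves(
  rows=[
    [0,0,-0.012,0,0,0],
    [0,0,-0.02,0,0,0],
    [0,0,-0.024,0,0,0],
    [0,0,-0.024,0,0,0],
    [0,0,-0.024,0,0,0],
  ],
)

```text
clock: 18.65
tcp_pos: [0.5734, -0.0449, 0.2444]
orientation: [-2.258, -2.184, 0.0]
contact_force: [0.0, -0.7, -5.8]
grip_width: 0.0169
gripper_force: 58.7
```

```bash
python3 - <<'E'
from h import *
f=avg(4);g=r.grab_frame("side");w=r.grab_frame("wrist")
for n,q in(("scene",f),("side",g)):
    for d in r.outline_of(q,"lid")[:3]:
        c=max(cv2.findContours(d["pixels"].astype(np.uint8),0,2)[0],key=cv2.contourArea)
        if len(c)>5: print(n,d["conf"],d["rect"],cv2.fitEllipse(c))
b=cv2.imread("base.png")[:,:,::-1].copy()
A=cv2.resize(f["pixels"][150:240,175:275],(666,600),interpolation=3);cv2.imwrite("lift.png",A[:,:,::-1])
E
```

```text
F [-0.111  0.526 -5.311  0.023  0.062 -0.013] std [0.383 0.739 0.681 0.022 0.013 0.035]
tau [-1.0000e-03 -4.3425e+01  8.5120e+00 -2.8610e+01  1.4000e-02 -4.6000e-02
  0.0000e+00] [0.001 0.014 0.005 0.009 0.    0.001 0.   ] tcp [ 0.57347696 -0.0449761   0.24447854] t 18.85
scene 0.9 [113.0, 176.3, 41.3, 25.5] ((133.92593383789062, 189.10943603515625), (22.18622589111328, 41.503662109375), 77.47920989990234)
scene 0.81 [203.3, 175.1, 41.3, 11.4] ((214.3392333984375, 180.2060546875), (9.09260368347168, 25.887540817260742), 71.18831634521484)
scene 0.59 [197.3, 181.6, 50.0, 30.6] ((222.10963439941406, 196.82223510742188), (26.10845184326172, 49.23794937133789), 87.06720733642578)
side 0.85 [239.2, 154.5, 45.8, 31.4] ((261.96649169921875, 169.9877471923828), (29.34834861755371, 48.50455093383789), 95.56061553955078)
side 0.71 [313.1, 130.5, 35.3, 25.0] ((329.47808837890625, 142.25120544433594), (21.65889549255371, 38.30033874511719), 96.54552459716797)
```

```bash
python3 - <<'E'
from h import *
f=r.grab_frame("scene");g=r.grab_frame("side")
th=np.linspace(0,6.28,60)
for q in(f,g):
  for tl in(-5,0,5):
    t=np.radians(tl)
    P=[[.582+.066*np.cos(a),-.052+.066*np.sin(a)*np.cos(t),.115+.066*np.sin(a)*np.sin(t)] for a in th]
    pts=np.array([proj(q,p) for p in P],np.float32);print(tl,cv2.fitEllipse(pts))
go([.5735,-.045,.30],88)
E
```

```text
-5 ((224.4237060546875, 195.8095703125), (28.199804306030273, 49.324554443359375), 92.83702087402344)
0 ((224.5056915283203, 195.8201446533203), (28.263687133789062, 49.32278823852539), 86.77788543701172)
5 ((224.58889770507812, 195.8189239501953), (28.115440368652344, 49.31745147705078), 80.72625732421875)
-5 ((262.9115295410156, 170.90802001953125), (34.18832778930664, 46.85693359375), 92.12676239013672)
0 ((262.90557861328125, 170.9106903076172), (31.272781372070312, 46.862831115722656), 92.63926696777344)
5 ((262.9015197753906, 170.8934783935547), (28.117393493652344, 46.86880874633789), 93.0739517211914)
row [-0.0, -0.0, -0.222, 0.0, -0.0, 0.001] dist 0.05545760892827584 deg 0.0873368389544122
```

Level: the ellipse angle is 87.1° against 86.8° predicted. I carry it slowly with ramps.

apply_moves(
  rows=[
    [0,0,-0.02,0,0,0],
    [0,0,-0.05,0,0,0],
    [0.012,-0.004,-0.06,0,0,0],
    [0.036,-0.012,-0.06,0,0,0],
    [0.072,-0.024,-0.06,0,0,0],
  ],
)

```text
clock: 19.77
tcp_pos: [0.5678, -0.0262, 0.2594]
orientation: [-2.258, -2.184, 0.0]
contact_force: [-0.4, -0.3, -5.5]
grip_width: 0.0169
gripper_force: 58.8
```

apply_moves(
  rows=[
    [0.048,-0.016,0,0,0,0],
    [0.104,-0.035,0,0,0,0],
    [0.16,-0.054,0,0,0,0],
    [0.216,-0.073,0,0,0,0],
    [0.272,-0.092,0,0,0,0],
  ],
)

```text
clock: 20.4
tcp_pos: [0.5471, 0.043, 0.2596]
orientation: [-2.258, -2.184, -0.0]
contact_force: [0.7, 0.0, -5.4]
grip_width: 0.017
gripper_force: 58.8
```

apply_moves(
  rows=[
    [0.056,-0.019,0,0,0,0],
    [0.112,-0.038,0,0,0,0],
    [0.168,-0.057,0,0,0,0],
    [0.22,-0.075,0,0,0,0],
    [0.264,-0.09,0,0,0,0],
  ],
)

```text
clock: 21.02
tcp_pos: [0.5268, 0.1096, 0.2595]
orientation: [-2.258, -2.184, -0.0]
contact_force: [0.3, 0.5, -4.9]
grip_width: 0.0171
gripper_force: 58.7
```

apply_moves(
  rows=[
    [0.036,-0.012,0,0,0,0],
    [0.064,-0.022,0,0,0,0],
    [0.084,-0.028,0,0,0,0],
    [0.096,-0.032,0,0,0,0],
    [0.096,-0.032,0,0,0,0],
  ],
)

```text
clock: 21.65
tcp_pos: [0.5199, 0.1329, 0.2596]
orientation: [2.258, 2.184, 0.0]
contact_force: [-0.1, -0.7, -5.0]
grip_width: 0.0167
gripper_force: 58.8
```

```bash
python3 - <<'E'
from h import *
o=r.get_obs();print(o["tcp_pos"],o["contact_force"],o["clock"])
f=r.grab_frame("scene");g=r.grab_frame("side")
for n in("stand","stand_top","lid"):
  for q in(f,g):print(n,[(np.round(d["point"],1),np.round(onz(q,d["point"],{"stand":0,"stand_top":.022,"lid":.128}[n]),3),round(d["conf"],2)) for d in r.landmark_of(q,n)[:3]])
for q in(f,g):
  for d in r.outline_of(q,"stand")[:1]:
    c=max(cv2.findContours(d["pixels"].astype(np.uint8),0,2)[0],key=cv2.contourArea)
    h=cv2.approxPolyDP(cv2.convexHull(c),4,True)[:,0];print([np.round(onz(q,p,.022)[:2],3).tolist() for p in h.astype(float)])
  for d in r.outline_of(q,"lid")[:3]:
    c=max(cv2.findContours(d["pixels"].astype(np.uint8),0,2)[0],key=cv2.contourArea);print(cv2.fitEllipse(c),d["conf"])
E
```

```text
[0.51994073 0.13294731 0.25955009] [-0.09015892 -0.7021848  -4.99989481] 21.65
stand []
stand [(array([280.5, 276.7]), array([0.506, 0.217, 0.   ]), 0.89)]
stand_top [(array([309.3, 200.3]), array([0.5  , 0.205, 0.022]), 0.56)]
stand_top [(array([260.3, 173.9]), array([ 0.595, -0.138,  0.022]), 0.67), (array([281.7, 266.7]), array([0.505, 0.202, 0.022]), 0.61)]
lid [(array([285.2, 178.3]), array([0.533, 0.12 , 0.128]), 0.93), (array([226., 188.]), array([ 0.568, -0.047,  0.128]), 0.85), (array([131.8, 189.9]), array([ 0.555, -0.299,  0.128]), 0.8)]
lid [(array([328. , 199.1]), array([0.403, 0.051, 0.128]), 0.95), (array([333.6, 142.1]), array([ 0.383, -0.193,  0.128]), 0.84), (array([277. , 216.1]), array([0.529, 0.127, 0.128]), 0.75)]
[[0.556, 0.292], [0.605, 0.153], [0.469, 0.118], [0.431, 0.258]]
((134.58224487304688, 188.47544860839844), (21.417970657348633, 40.9899787902832), 79.8561019897461) 0.94
((223.95127868652344, 184.65283203125), (18.868925094604492, 41.17629623413086), 89.23426818847656) 0.78
((285.2553405761719, 178.39242553710938), (23.38174057006836, 47.42697525024414), 91.72484588623047) 0.56
[[0.457, 0.126], [0.418, 0.27], [0.555, 0.304], [0.594, 0.16]]
((275.3210144042969, 214.87631225585938), (36.71942138671875, 52.80867385864258), 98.99230194091797) 0.92
((330.26373291015625, 142.1511688232422), (22.2669734954834, 36.63901138305664), 102.23967742919922) 0.66
((318.8108215332031, 235.6787109375), (16.650012969970703, 17.373037338256836), 91.18216705322266) 0.64
```

apply_moves(
  rows=[
    [0.012,-0.004,0,0,0,0],
    [0.036,-0.012,0,0,0,0],
    [0.072,-0.024,0,0,0,0],
    [0.116,-0.038,0,0,0,0],
    [0.164,-0.054,0,0,0,0],
  ],
)

```text
clock: 22.88
tcp_pos: [0.5074, 0.1755, 0.2595]
orientation: [-2.258, -2.185, -0.0]
contact_force: [0.6, -0.3, -5.4]
grip_width: 0.0173
gripper_force: 58.8
```

apply_moves(
  rows=[
    [0.044,-0.014,0,0,0,0],
    [0.084,-0.027,0,0,0,0],
    [0.118,-0.038,0,0,0,0],
    [0.144,-0.047,0,0,0,0],
    [0.162,-0.053,0,0,0,0],
  ],
)

```text
clock: 23.5
tcp_pos: [0.4958, 0.2156, 0.2595]
orientation: [2.258, 2.184, 0.0]
contact_force: [-0.4, -0.3, -5.4]
grip_width: 0.017
gripper_force: 58.8
```

apply_moves(
  rows=[
    [0,0,0.015,0,0,0],
    [0,0,0.045,0,0,0],
    [0,0,0.09,0,0,0],
    [0,0,0.14,0,0,0],
    [0,0,0.19,0,0,0],
  ],
)

```text
clock: 24.12
tcp_pos: [0.4957, 0.2151, 0.2109]
orientation: [-2.258, -2.184, 0.001]
contact_force: [0.3, 0.5, -5.6]
grip_width: 0.017
gripper_force: 58.8
```

apply_moves(
  rows=[
    [0,0,0.05,0,0,0],
    [0,0,0.09,0,0,0],
    [0,0,0.12,0,0,0],
    [0,0,0.14,0,0,0],
    [0,0,0.14,0,0,0],
  ],
)

```text
clock: 24.75
tcp_pos: [0.4958, 0.2152, 0.1768]
orientation: [-2.258, -2.184, 0.001]
contact_force: [0.7, 0.3, -4.3]
grip_width: 0.0169
gripper_force: 58.8
```

```bash
python3 - <<'E'
from h import *
o=r.get_obs();print(o["tcp_pos"],o["contact_force"],o["clock"])
f=r.grab_frame("scene");g=r.grab_frame("side")
for q in(f,g):
  for d in r.outline_of(q,"lid")[:3]:
    c=max(cv2.findContours(d["pixels"].astype(np.uint8),0,2)[0],key=cv2.contourArea);print(cv2.fitEllipse(c),d["conf"])
  print([(np.round(onz(q,d["point"],.047),3),d["conf"]) for d in r.landmark_of(q,"lid")[:4]])
  P=[[.505+.066*np.cos(a),.208+.066*np.sin(a),.045] for a in np.linspace(0,6.28,60)]
  print("exp",cv2.fitEllipse(np.array([proj(q,p) for p in P],np.float32)))
E
```

```text
[0.49584277 0.21521627 0.17684549] [ 0.66304383  0.2642214  -4.26340368] 24.75
((137.505126953125, 188.07225036621094), (22.478574752807617, 31.050235748291016), 82.39303588867188) 0.82
((309.2254638671875, 196.10987854003906), (23.53876495361328, 44.76336669921875), 95.65977478027344) 0.63
((223.97488403320312, 184.2869110107422), (18.07721519470215, 38.941139221191406), 91.06082153320312) 0.59
[(array([0.504, 0.197, 0.047]), 0.79), (array([ 0.433, -0.047,  0.047]), 0.78), (array([0.653, 0.067, 0.047]), 0.73), (array([ 0.429, -0.331,  0.047]), 0.69)]
exp ((311.4471740722656, 195.71334838867188), (24.906044006347656, 44.09552764892578), 96.05287170410156)
((334.84814453125, 144.77293395996094), (19.109683990478516, 27.75286865234375), 77.11886596679688) 0.81
((281.0206298828125, 262.3583679199219), (41.9404296875, 53.45178985595703), 103.19023895263672) 0.78
((331.82257080078125, 201.3212432861328), (29.253360748291016, 39.74748229980469), 132.1917724609375) 0.76
[(array([ 0.388, -0.031,  0.047]), 0.97), (array([ 0.383, -0.306,  0.047]), 0.95), (array([0.5  , 0.206, 0.047]), 0.62)]
exp ((282.39251708984375, 264.3940124511719), (43.71166229248047, 53.432891845703125), 99.23332214355469)
```

apply_moves(
  rows=[
    [0,0,0.014,0,0,0],
    [0,0,0.028,0,0,0],
    [0,0,0.04,0,0,0],
    [0,0,0.05,0,0,0],
    [0,0,0.06,0,0,0],
  ],
)

```text
clock: 25.68
tcp_pos: [0.4965, 0.2155, 0.1624]
orientation: [2.258, 2.184, 0.002]
contact_force: [0.1, 1.0, -0.9]
grip_width: 0.017
gripper_force: 59.4
```

apply_moves(
  rows=[
    [0,0,0.01,0,0,0],
    [0,0,0.02,0,0,0],
    [0,0,0.026,0,0,0],
    [0,0,0.03,0,0,0],
    [0,0,0.03,0,0,0],
  ],
)

```text
clock: 26.3
tcp_pos: [0.4959, 0.2153, 0.1545]
orientation: [-2.258, -2.184, 0.0]
contact_force: [-0.3, -0.3, -0.2]
grip_width: 0.017
gripper_force: 59.4
```

```bash
python3 - <<'E'
from h import *
f=avg(3);g=r.grab_frame("side")
for q in(f,g):
  print([(np.round(onz(q,d["point"],.034),3),d["conf"]) for d in r.landmark_of(q,"lid")[:4]])
A=cv2.resize(f["pixels"][140:240,260:360],(400,400),interpolation=3);B=cv2.resize(g["pixels"][200:320,225:345],(400,400),interpolation=3)
cv2.imwrite("pics/c8.png",np.hstack([A,B])[:,:,::-1])
E
```

```text
F [-0.482  0.051 -1.349  0.     0.011 -0.003] std [0.626 0.272 0.42  0.011 0.024 0.023]
tau [ 1.0000e-03 -4.2574e+01  7.1890e+00 -2.2930e+01  1.1000e-02  2.0000e-03
  1.0000e-03] [0.001 0.013 0.005 0.009 0.001 0.001 0.001] tcp [0.49593674 0.2153206  0.15460684] t 26.45
[(array([ 0.441, -0.047,  0.034]), 0.85), (array([ 0.416, -0.329,  0.034]), 0.85), (array([0.477, 0.206, 0.034]), 0.8)]
[(array([ 0.382, -0.029,  0.034]), 0.89), (array([0.497, 0.209, 0.034]), 0.72), (array([ 0.369, -0.32 ,  0.034]), 0.52)]
```

apply_moves(
  rows=[
    [0,0,0.009,0,0,0],
    [0,0,0.017,0,0,0],
    [0,0,0.017,0,0,0],
    [0,0,0.017,0,0,0],
  ],
)

```text
clock: 27.1
tcp_pos: [0.4959, 0.2153, 0.1503]
orientation: [-2.258, -2.184, 0.0]
contact_force: [-0.3, -0.4, -0.7]
grip_width: 0.0171
gripper_force: 59.4
```

apply_moves(
  rows=[
    [0,-0.02,0,0,0,0],
    [0,-0.045,0,0,0,0],
    [0,-0.07,0,0,0,0],
    [0,-0.09,0,0,0,0],
    [0,-0.09,0,0,0,0],
  ],
)

```text
clock: 27.72
tcp_pos: [0.4729, 0.2162, 0.1503]
orientation: [-2.257, -2.184, 0.0]
contact_force: [0.6, 0.3, -1.6]
grip_width: 0.0169
gripper_force: 59.4
```

apply_moves(
  rows=[
    [0,-0.04,0,0,0,0],
    [0,-0.08,0,0,0,0],
    [0,-0.08,-0.15,0,0,0],
    [0,-0.08,-0.35,0,0,0],
    [0,-0.08,-0.5,0,0,0],
  ],
)

```text
clock: 28.35
tcp_pos: [0.4531, 0.2167, 0.277]
orientation: [-2.258, -2.184, -0.002]
contact_force: [0.4, 0.7, -0.6]
grip_width: 0.0169
gripper_force: 59.3
```

```bash
python3 - <<'E'
from h import *
o=r.get_obs();print(o["tcp_pos"],o["contact_force"],o["clock"])
f=r.grab_frame("scene");g=r.grab_frame("side")
for q in(f,g):
  print([(np.round(onz(q,d["point"],.034),3),d["conf"]) for d in r.landmark_of(q,"lid")[:4]])
  for d in r.outline_of(q,"lid")[:4]:
    c=max(cv2.findContours(d["pixels"].astype(np.uint8),0,2)[0],key=cv2.contourArea);e=cv2.fitEllipse(c);print(e,onz(q,e[0],.036).round(3))
go([.5638,-.3586,.28],104.3)
E
```

```text
[0.45311805 0.21665926 0.27704181] [ 0.39491859  0.72045906 -0.63293625] 28.35
[(array([ 0.416, -0.052,  0.034]), 0.96), (array([0.508, 0.197, 0.034]), 0.72), (array([ 0.409, -0.335,  0.034]), 0.57)]
((137.19639587402344, 187.5662078857422), (22.102519989013672, 31.1846923828125), 77.94389343261719) [ 0.405 -0.327  0.036]
((309.2799377441406, 198.68331909179688), (24.29658317565918, 43.24301528930664), 96.66494750976562) [0.51  0.201 0.036]
((206.9445037841797, 287.5686340332031), (37.09919738769531, 61.90024185180664), 95.47035217285156) [ 0.83  -0.101  0.036]
[(array([ 0.38 , -0.038,  0.034]), 0.69), (array([0.502, 0.201, 0.034]), 0.56)]
((281.1700134277344, 265.0339050292969), (42.25482940673828, 51.39441680908203), 97.49710845947266) [0.507 0.207 0.036]
((335.0237121582031, 204.67198181152344), (24.333486557006836, 32.59320831298828), 52.36265182495117) [ 0.368 -0.022  0.036]
((189.07395935058594, 177.64881896972656), (26.051759719848633, 41.185752868652344), 46.68099594116211) [ 0.807 -0.076  0.036]
row [-2.284, 0.522, -0.022, -0.001, 0.001, -0.18] dist 0.5857417651944593 deg 16.1962271025527
```

The lid rests at about (0.507, 0.204), close to the stand centre. Now I return the lifter.

apply_moves(
  rows=[
    [-0.18,0.04,-0.01,0,0,0],
    [-0.39,0.09,-0.02,0,0,0],
    [-0.6,0.137,-0.02,0,0,0],
    [-0.8,0.183,-0.02,0,0,0],
    [-1.0,0.228,-0.02,0,0,0],
  ],
)

```text
clock: 29.28
tcp_pos: [0.5013, -0.0366, 0.2791]
orientation: [-2.257, -2.183, 0.003]
contact_force: [1.4, 0.8, -0.1]
grip_width: 0.0167
gripper_force: 59.4
```

apply_moves(
  rows=[
    [-0.2,0.046,0,0,0,-0.03],
    [-0.4,0.091,0,0,0,-0.07],
    [-0.6,0.137,0,0,0,-0.11],
    [-0.8,0.183,0,0,0,-0.15],
    [-0.95,0.217,0,0,0,-0.18],
  ],
)

```text
clock: 29.9
tcp_pos: [0.5475, -0.2763, 0.2784]
orientation: [-1.926, -2.478, 0.003]
contact_force: [0.5, 0.6, -0.4]
grip_width: 0.0168
gripper_force: 59.4
```

```bash
python3 - <<'E'
from h import *
o=r.get_obs();print(o["tcp_pos"],o["clock"])
go([.5638,-.3586,.28],104.3)
E
```

```text
[ 0.54747021 -0.27629125  0.27837026] 29.9
row [-0.335, -0.018, -0.007, -0.002, -0.001, -0.0] dist 0.08392882709809837 deg 0.18132670941654974
```

apply_moves(
  rows=[
    [-0.15,-0.008,0,0,0,0],
    [-0.28,-0.015,0,0,0,0],
    [-0.325,-0.018,0,0,0,0],
    [-0.325,-0.018,0,0,0,0],
    [-0.325,-0.018,0,0,0,0],
  ],
)

```text
clock: 30.52
tcp_pos: [0.5642, -0.3524, 0.2797]
orientation: [-1.925, -2.481, -0.001]
contact_force: [-1.1, 0.2, -1.2]
grip_width: 0.0169
gripper_force: 59.4
```

```bash
python3 - <<'E'
from h import *
r.grab_frame("side");r.grab_frame("side")
o=r.get_obs();print(o["tcp_pos"],o["clock"])
go([.5638,-.3586,.1306],104.3)
E
```

```text
[ 0.56442761 -0.35251878  0.28016459] 30.625
row [-0.024, -0.009, 0.598, 0.0, -0.001, 0.001] dist 0.14968948422343833 deg 0.10767310179080547
```

apply_moves(
  rows=[
    [-0.024,-0.008,0.04,0,0,0],
    [-0.024,-0.008,0.16,0,0,0],
    [-0.024,-0.008,0.3,0,0,0],
    [-0.024,-0.008,0.42,0,0,0],
    [-0.024,-0.008,0.5,0,0,0],
  ],
)

```text
clock: 31.25
tcp_pos: [0.563, -0.3598, 0.1533]
orientation: [-1.927, -2.479, 0.0]
contact_force: [0.3, -0.8, -0.4]
grip_width: 0.0169
gripper_force: 59.4
```

```bash
python3 - <<'E'
from h import *
r.grab_frame("side");r.grab_frame("side")
o=r.get_obs();print(o["tcp_pos"],o["contact_force"],o["clock"])
go([.5638,-.3586,.1306],104.3)
E
```

```text
[ 0.56244663 -0.35939707  0.15279839] [ 0.57737221  0.20006833 -1.51000633] 31.35
row [0.002, 0.006, 0.089, -0.002, -0.002, -0.0] dist 0.02225388936088877 deg 0.23377293794977314
```

apply_moves(
  rows=[
    [0.002,0.004,0.04,0,0,0],
    [0.002,0.004,0.07,0,0,0],
    [0.002,0.004,0.086,0,0,0],
    [0.002,0.004,0.086,0,0,0],
    [0.002,0.004,0.086,0,0,0],
  ],
)

```text
clock: 31.98
tcp_pos: [0.5646, -0.3598, 0.1341]
orientation: [1.928, 2.48, 0.0]
contact_force: [0.2, 0.2, -1.4]
grip_width: 0.0169
gripper_force: 59.4
```

apply_moves(
  rows=[
    [0,0,0,0,0,0],
    [0,0,0,0,0,0],
    [0,0,0,0,0,0],
    [0,0,0,0,0,0],
    [0,0,0,0,0,0],
  ],
  claw=1,
)

```text
clock: 32.6
tcp_pos: [0.5644, -0.3597, 0.1338]
orientation: [-1.928, -2.48, -0.0]
contact_force: [0.3, -0.0, -0.7]
grip_width: 0.0857
gripper_force: 0.0
```

apply_moves(
  rows=[
    [0,0,-0.08,0,0,0],
    [0,0,-0.25,0,0,0],
    [0,0,-0.45,0,0,0],
    [0,0,-0.65,0,0,0],
    [0,0,-0.65,0,0,0],
  ],
)

```text
clock: 33.22
tcp_pos: [0.5657, -0.362, 0.3026]
orientation: [1.923, 2.472, 0.002]
contact_force: [-0.4, 0.4, -1.2]
grip_width: 0.0851
gripper_force: 0.0
```

```bash
python3 - <<'E'
from h import *
w=r.grab_frame("wrist");g=r.grab_frame("scene");t=r.grab_frame("side")
o=r.get_obs();print(o["tcp_pos"],o["contact_force"],o["clock"])
for n in("lifter","cradle_rest","hook_seat"):print(n,[[np.round(d["point"],1).tolist() for d in r.landmark_of(q,n)[:2]] for q in(w,g,t)])
d=r.outline_of(w,"lifter")[0]
ys,xs=np.nonzero(d["pixels"]);P=np.array([onz(w,(x,y),.152)[:2] for x,y in zip(xs,ys)])
c=P.mean(0);ww,V=np.linalg.eigh(np.cov((P-c).T));v=V[:,1];s=(P-c)@v
print("handle",c,c+v*(s.min()+s.max())/2,np.degrees(np.arctan2(v[1],v[0])),s.min(),s.max())
for q in(g,t):
  for d in r.outline_of(q,"lid")[:3]:
    e=cv2.fitEllipse(max(cv2.findContours(d["pixels"].astype(np.uint8),0,2)[0],key=cv2.contourArea));print("lid",e,onz(q,e[0],.036).round(3))
E
```

```text
[ 0.5641236  -0.35929853  0.29619289] [-0.67930709  0.79387571 -1.12413461] 33.375
lifter [[[256.0, 169.3], [258.7, 143.6]], [[104.3, 189.9], [266.4, 193.1]], [[280.2, 100.9]]]
cradle_rest [[[250.3, 171.2]], [[105.3, 188.6], [385.5, 211.1]], []]
hook_seat [[[260.8, 146.2]], [[113.3, 225.6]], []]
handle [ 0.56339469 -0.35714262] [ 0.56421146 -0.3603353 ] 104.3498796417332 -0.05836103022469434 0.05177002687585551
lid ((222.9536590576172, 185.1069793701172), (19.698984146118164, 40.93010330200195), 86.97824096679688) [ 0.414 -0.057  0.036]
lid ((308.7638244628906, 198.5456085205078), (24.005523681640625, 41.723506927490234), 95.12555694580078) [0.51  0.2   0.036]
lid ((138.2096710205078, 187.94664001464844), (21.18968963623047, 28.62761878967285), 76.28279876708984) [ 0.407 -0.323  0.036]
lid ((329.40740966796875, 142.25680541992188), (20.991016387939453, 37.46787643432617), 99.617919921875) [ 0.38  -0.311  0.036]
lid ((280.94970703125, 264.9315185546875), (42.568992614746094, 51.44538497924805), 99.2071762084961) [0.508 0.207 0.036]
lid ((328.6207275390625, 201.3155517578125), (30.953683853149414, 43.30241012573242), 102.27734375) [ 0.386 -0.033  0.036]
```

apply_moves(
  rows=[
    [0,0,0,0,0,0],
    [0,0,0,0,0,0],
    [0,0,0,0,0,0],
    [0,0,0,0,0,0],
  ],
)

```text
clock: 34.48
tcp_pos: [0.5644, -0.3597, 0.2963]
orientation: [1.928, 2.48, 0.0]
contact_force: [-0.1, -0.0, 0.5]
grip_width: 0.0855
gripper_force: 0.0
```

```bash
python3 -c "
from h import *
print(r.hand_in())"
```

```text
the job is handed in; nothing more can be done
None
```

The job is handed in at about 34 s (no verdict was returned): by my camera checks the lid stands within about 1 cm of the stand's centre and the lifter hangs back in its cradle where it started.

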